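Take the red marker off the display rail

ROBOT

A 6-joint arm with a two-finger parallel gripper is mounted at the origin on the work surface. World frame = base frame: x ahead of the robot, y to its left, z up, the work surface at z = 0. Lengths are in m, angles in rad, forces in N, time in s.
With the tool pointing down it reaches from about 0.35 to 0.775 m from the base axis. Payload 5.5 kg.
Tool frame: the origin (TCP) lies between the finger pads; the fingertips stand 19 mm ahead of it and the grasp point (between the pads) is the TCP; z points along the fingers, x is the direction in which the jaws open and shut, and the axes are right-handed (so a half turn about z gives the same grasp; the last joint's range is limited). The gripper opens to 85 mm and grips with 20 to 120 N. Pads are 22 mm wide; open, the fingers measure 114 mm over their backs; the gripper's body (76 mm by 85 mm) begins 54 mm behind the grasp point. The pads swing forward as they close: fully open they stand 13 mm farther back than shut.
Start: joints at [0.969, 0.313, 0.046, 1.304, 0, 1.431], TCP at [0.256, 0.515, 0.25] pointing down, gripper open.
Joint ranges: [-2.76, 2.76], [-0.86, 1.69], [-1.03, 1.26], [-2.2, 2.34], [-1.47, 1.5], [-3.14, 3.14]. Speed limits (rad/s): [2.57, 2.57, 3.14, 3.14, 3.14, 3.14].

INTERFACE

Orientations are given as a unit quaternion [w, x, y, z].
In Python, from workcell import env gives the robot as it stands. The module is installed in compiled form; this text tells all that it offers.
- The arm moves only by the tool carry_out, never from a script. Its argument "steps" is a list of rows, each a list of 7 numbers: the gripper command: -1 is shut, 1 is fully open, values between are in proportion, then the shift along the tool's x, y, z in m, then the turn, a rotation vector about the tool's x, y, z in rad. A call has 1 to 20 rows; each row shifts and turns the commanded pose from where the row before left it, along the tool's axes as they then stand; what a row does not reach is not made up. A row lasts 1/8 s, in which the tool goes at most 62.5 mm and 10.7 degrees, less where a joint would pass 70% of its speed; a pose out of reach is approached as far as the arm can. A call with a gripper value outside its range is refused whole. The fingers move at their own pace and stop on an object; "grip_force" is the grip in N (left out, the last holds). Time passes only in rows, so rows that do not move let the fingers close. It gives the time, the measured TCP pose, the force and the opening at its end, in the units of the state.
- env.get_state(): the state, without advancing time (a new reading comes with each control period).
- env.read_camera(name): name is "side" or "top"; returns a dict with "color" (384x512x3 uint8, red, green, blue), "K" (3x3 intrinsics, pixels), "dist" ([k1, k2, p1, p2, k3] as OpenCV has them; the pictures are not rectified), "R" (3x3) and "t" (3): a world point X has camera coordinates R X + t. Camera axes: x right, y down, z forward; pixel columns grow to the right and rows downward; lengths in m; the calibration is good to about 2 mm. A picture is of the moment at which its call begins. There is no depth.
- env.hand_in(): hands the job in, once; it reports no verdict.
The state is a dict: "clock": time; "joint_pos": joint angles; "qvel": joint speeds; "tau": joint torques, N m; "tcp_pos": TCP position; "orientation": TCP orientation; "wrist_force": force on the tool from outside, world axes, zero at the start; "ft_torque": the same for the moment, N m; "finger_gap": finger opening in m.
Only numpy, scipy, OpenCV 4.12 (cv2) and the standard library are available. Lean on these libraries where they do the work, as an engineer would, in place of code of your own. Each camera call takes 0.05 s, during which the arm holds its last target. There are 200 camera calls.

TASK

The red offer is over: on the shop counter, slide the round red marker along its aluminium rail and out at the rail's open end, lift it off there, and gently stand it upright on its foot in the white tray. Leave the blue marker where it is on the other rail.

Things in the scene. Friction and masses are not known exactly. Their poses are not given: they have to be found in the camera images.
- red_marker: Round marker, 76 mm tall: red disc 56 mm across, 14 mm thick, on edge, its centre 48 mm up; steel neck 16 x 10 mm; steel foot 60 (x) x 30 (y) x 6 mm; about 100 g. Origin: centre of the foot's underside, z up. Disc's flat faces look to +y and -y. At first its foot lies on the floor of its rail's channel, under the lips, x or -x along the rail; smooth, friction about 0.2; best gripped on the disc.
- rail: Fixed aluminium T-track with the red marker. Origin: on its underside, mid-width; x towards the open end. Floor plate x -120 to 150 mm, 44 wide, top 5 mm up. From the black end cap to x = 50 a channel 34 wide, lips 14 to 18 mm up, slot 16; beyond 50 the floor is bare: marker's origin past x = 80 lifts free. Foot's play 2 mm each side, 3 mm in height. The blue marker's rail is alike, about 18 cm off.
- tray: White open tray, fixed on the counter, 160 mm (its x) by 140 mm (its y), 22 mm high, walls and floor 4 mm thick. Origin: centre of its underside; the inner floor is 4 mm above it; z up.
- blue_marker: Round marker, 76 mm tall: blue disc 56 mm across, 14 mm thick, on edge, its centre 48 mm up; steel neck 16 x 10 mm; steel foot 60 (x) x 30 (y) x 6 mm; about 100 g. Origin: centre of the foot's underside, z up. Disc's flat faces look to +y and -y. It sits in the other rail and must stay there.
Mind the look-alikes: they are no part of the job. Leave any purple look-alike of the red_marker alone.

How it is judged:
On the way:
1. the red marker has been slid out of the rail's open end, still down on the rail's floor (x of red_marker in the frame of rail between 0.074 and 0.16 m and y of red_marker in the frame of rail between -0.025 and 0.025 m and z of red_marker in the frame of rail below 0.015 m), for 0.02 s.
At the end, for the whole second after the job is handed in: The red marker stands upright (within 10 degrees) on its foot on the white tray's inner floor (its origin inside the tray's walls, no more than 6 mm above the inner floor), at rest; the blue marker is within 20 mm of where it began (x of red_marker in the frame of tray between -0.072 and 0.072 m and y of red_marker in the frame of tray between -0.062 and 0.062 m and z of red_marker in the frame of tray below 0.01 m and angle between red_marker's own z axis and vertical below 0.17 rad and linear speed of red_marker below 0.02 m/s and distance of blue_marker from where it was at the start of the episode below 0.02 m); the robot touches nothing.
It fails at once if the blue marker is moved by more than 20 mm (distance of blue_marker from where it was at the start of the episode above 0.02 m).
It fails at once if the red marker is dropped from more than about 25 mm or flung: moving faster than 0.7 m/s with the fingers off it (contact force between red_marker and the fingers below 0.01 N and linear speed of red_marker above 0.7 m/s).
It also fails if it takes over 48 s, if anything falls off the work surface, if the arm or the gripper's body presses on something with over 40 N, if the wrist force passes 120 N, or if a joint passes its speed limit or range.

## Working session

There is one attempt and no reset: what is moved stays moved. The work goes in short steps, Python scripts to look and compute and a tool call to move; the robot and the scene stay as the last step left them, time stands still between calls to the robot, and variables do not carry over. Pictures are saved under pics/ and viewed, about 8 in all and at most 12, crops included, and the job is handed in when it is done.

Besides the shell and the picture viewer there is one more tool, called after ">>>" as a command line: name --pt "numbers of a row" for each row, then --argument value for the rest. carry_out: Moves the arm, as the interface text tells. Its arguments: {"type":"object","properties":{"steps":{"type":"array","items":{"type":"array","items":{"type":"number"}}},"grip_force":{"type":"number"}},"required":["steps"]}

```bash
mkdir -p pics; cat > h.py <<'E'
import cv2,numpy as np
from workcell import env
def shot(n):
    d=env.read_camera(n); d['bgr']=cv2.cvtColor(d['color'],cv2.COLOR_RGB2BGR); return d
def ray(d,uv):
    p=cv2.undistortPoints(np.array([[uv]],float),d['K'],np.array(d['dist'],float))[0,0]
    R=np.array(d['R']);t=np.array(d['t'])
    return -R.T@t, R.T@np.array([p[0],p[1],1])
def onz(d,uv,z):
    o,v=ray(d,uv); return o+v*(z-o[2])/v[2]
def tri(a,ua,b,ub):
    o,v=ray(a,ua);p,w=ray(b,ub); s=np.linalg.lstsq(np.c_[v,-w],p-o,rcond=None)[0]
    x=o+v*s[0];y=p+w*s[1]; return (x+y)/2,np.linalg.norm(x-y)
def proj(d,X):
    R=np.array(d['R']);return cv2.projectPoints(np.array([X],float),cv2.Rodrigues(R)[0],np.array(d['t'],float),d['K'],np.array(d['dist'],float))[0][0,0]
E
python3 - <<'E'
from h import *
a=shot('top');b=shot('side')
for n,d in(('top',a),('side',b)):
    cv2.imwrite(f'pics/{n}0.png',d['bgr']); np.save(f'{n}0.npy',d['color'])
    hsv=cv2.cvtColor(d['bgr'],cv2.COLOR_BGR2HSV)
    for nm,lo,hi in(('red',0,8),('blue',95,128),('purple',129,165),('red2',166,180)):
        m=cv2.inRange(hsv,(lo,90,50),(hi,255,255))
        k,l,s,c=cv2.connectedComponentsWithStats(m)
        print(n,nm,[(s[i].tolist(),c[i].round(1).tolist()) for i in range(1,k) if s[i,4]>40])
    print(-np.array(d['R']).T@d['t'])
print(env.get_state())
E
```

```text
top red [([497, 0, 15, 31, 232], [506.5, 11.9]), ([169, 63, 30, 39, 607], [182.0, 84.5]), ([48, 182, 13, 22, 61], [56.3, 193.7]), ([295, 205, 24, 10, 169], [306.4, 208.8])]
top blue [([295, 129, 23, 13, 162], [305.4, 133.2])]
top purple [([347, 239, 20, 26, 304], [357.2, 251.5])]
top red2 []
[0.30787469 0.03929076 0.88924301]
side red [([48, 0, 211, 107, 10216], [140.6, 35.4]), ([291, 138, 13, 28, 226], [296.3, 150.5]), ([39, 194, 54, 70, 1897], [61.2, 233.3])]
side blue [([268, 8, 28, 20, 518], [281.5, 17.2]), ([314, 10, 29, 19, 291], [327.4, 18.5]), ([208, 125, 12, 26, 188], [212.4, 136.5])]
side purple [([339, 118, 23, 15, 125], [350.9, 122.0]), ([334, 137, 27, 15, 213], [347.1, 145.8])]
side red2 []
[0.38576436 0.5521632  0.51254789]
{'clock': 0.1, 'joint_pos': array([ 9.69394591e-01,  3.13906240e-01,  4.51123381e-02,  1.30359381e+00,
       -6.13991098e-06,  1.43122259e+00]), 'qvel': array([ 0.00082862, -0.00104261,  0.00201364, -0.00030201,  0.00076262,
        0.00129913]), 'tau': array([ 2.59164713e-03, -4.81725883e+01,  2.99243653e+01,  1.26949817e-02,
       -2.01629355e-04,  1.13496071e-05]), 'tcp_pos': array([0.25597232, 0.51442055, 0.24951693]), 'orientation': array([ 3.23558548e-04,  8.50171873e-01,  5.26504656e-01, -7.26940342e-04]), 'wrist_force': array([ 0.98488081,  0.09208369, -0.77464825]), 'ft_torque': array([-0.01043996, -0.00143806,  0.03500461]), 'finger_gap': 0.08524056249897402}
```

View pics/top0.png

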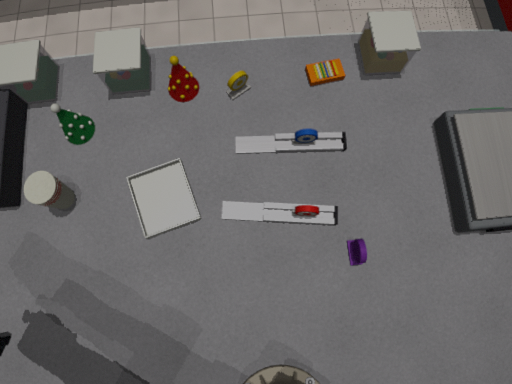

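View pics/side0.png

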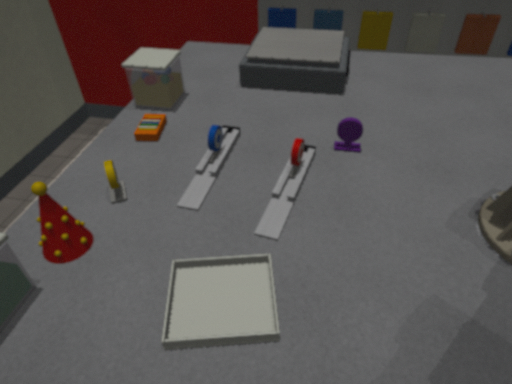

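The top view shows the red marker at (306,209) and the blue marker at (305,134), each in its own rail. The rails' open ends are to the left, at (222,210) and (236,144). The tray is at (163,197). In the side view the red disc is at (296,150) and the tray at (222,298).

Things that could be taken for the red marker:
- purple marker, top (357,251), side (349,133)
- yellow marker, top (237,80)
- red party hat, top (182,84), side (61,233)
- blue marker, top (305,134)

I choose the red disc on the nearer rail at (306,209).

```bash
python3 - <<'E'
from h import *
a=shot('top');b=shot('side')
def mask(d,box,lo,hi):
    h=cv2.cvtColor(d['bgr'],cv2.COLOR_BGR2HSV);m=cv2.inRange(h,lo,hi)
    z=np.zeros_like(m);x,y,w,hh=box;z[y:y+hh,x:x+w]=m[y:y+hh,x:x+w];return z
def big(m):
    return max(cv2.findContours(m,cv2.RETR_EXTERNAL,cv2.CHAIN_APPROX_NONE)[0],key=cv2.contourArea)
R=((0,90,50),(8,255,255))
ca=big(mask(a,(285,195,50,30),*R));cb=big(mask(b,(280,130,40,45),*R))
def cen(c): m=cv2.moments(c);return m['m10']/m['m00'],m['m01']/m['m00']
print('disc',tri(a,cen(ca),b,cen(cb)),cv2.boundingRect(ca),cv2.boundingRect(cb))
W=((0,0,150),(180,60,255))
for nm,bx in(('rail',(215,195,130,35)),('tray',(120,150,85,95))):
    m=mask(a,bx,*W); m=cv2.morphologyEx(m,cv2.MORPH_CLOSE,np.ones((5,5)))
    r=cv2.minAreaRect(big(m)); p=cv2.boxPoints(r); print(nm,r)
    z={'rail':.005,'tray':.022}[nm]; q=np.array([onz(a,u,z) for u in p]); print(q.round(4), q.mean(0).round(4))
mt=mask(b,(150,240,140,110),*W); r=cv2.approxPolyDP(cv2.convexHull(big(mt)),8,True)[:,0];print('tray side',r.tolist(),[onz(b,u.astype(float),.022).round(4).tolist() for u in r])
A=cv2.resize(a['bgr'][190:232,212:348],None,fx=5,fy=5,interpolation=cv2.INTER_CUBIC)
B=cv2.resize(b['bgr'][125:245,240:350],None,fx=5,fy=5,interpolation=cv2.INTER_CUBIC)
c=np.zeros((600,800,3),np.uint8)
A=cv2.resize(A,(680,210));B=cv2.resize(B,None,fx=.63,fy=.63);c[:210,:680]=A;c[215:215+B.shape[0],:B.shape[1]]=B[:385]
T=cv2.resize(b['bgr'][245:350,155:290],None,fx=3,fy=3);c[215:530,390:795]=T
cv2.imwrite('pics/crop1.png',c)
E
```

```text
disc (array([ 0.45364561, -0.09889239,  0.05646103]), np.float64(0.0018910010792143744)) (295, 205, 24, 11) (291, 138, 13, 28)
rail ((277.68597412109375, 211.5994415283203), (111.49205780029297, 18.363895416259766), 2.4195094108581543)
[[ 0.4562  0.0997  0.005 ]
 [ 0.5011  0.0948  0.005 ]
 [ 0.4665 -0.1749  0.005 ]
 [ 0.4219 -0.1671  0.005 ]] [ 0.4614 -0.0369  0.005 ]
tray ((161.91018676757812, 197.18495178222656), (63.677528381347656, 58.516448974609375), 70.90650939941406)
[[0.5761 0.3312 0.022 ]
 [0.613  0.1929 0.022 ]
 [0.4593 0.1495 0.022 ]
 [0.4243 0.2827 0.022 ]] [0.5182 0.2391 0.022 ]
tray side [[265, 265], [268, 332], [170, 336], [179, 270]] [[0.4657, 0.1742, 0.022], [0.4395, 0.285, 0.022], [0.5689, 0.3165, 0.022], [0.5969, 0.2097, 0.022]]
```

View pics/crop1.png

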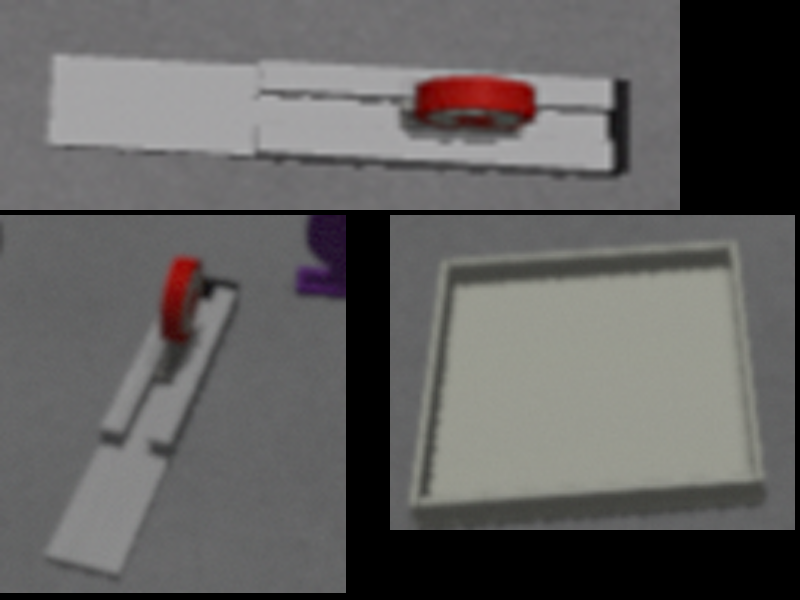

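```bash
python3 - <<'E'
from h import *
a=shot('top');b=shot('side')
P=dict(open_near=((222.4,201),(254.9,232.9)),open_far=((221.6,219),(278.1,239.3)))
for k,(u,v) in P.items(): print(k,tri(a,u,b,v))
for nm,u,z in(('openA',(222.4,201),.005),('openB',(221.6,219),.005),('lipA',(263.4,202),.018),('lipB',(263.4,221),.018),('slotEnd1',(263.4,208.8),.018),('slotcap',(334,212),.018),('capA',(337.4,206),.018),('capB',(337,224.4),.018)):
    print(nm,onz(a,u,z).round(4))
# disc silhouette centre line: top extreme in side / red lines
h=cv2.cvtColor(a['bgr'],cv2.COLOR_BGR2HSV);m=cv2.inRange(h,(0,90,50),(8,255,255))
ys,xs=np.nonzero(m[195:225,285:335]);xs+=285;ys+=195
print('top of disc dir',cv2.minAreaRect(np.c_[xs,ys].astype(np.float32)))
for z in(.0,.004,.022):
  print('side inner',np.mean([onz(b,u,z) for u in((265,265),(268,332),(170,336),(179,270))],0))
E
```

```text
open_near (array([0.49933518, 0.09489563, 0.00549941]), np.float64(0.0013148078745366702))
open_far (array([0.45612579, 0.09993604, 0.00304397]), np.float64(0.0020868632528820517))
openA [0.4988 0.0949 0.005 ]
openB [0.4547 0.0998 0.005 ]
lipA [ 0.4853 -0.0036  0.018 ]
lipB [0.4395 0.0006 0.018 ]
slotEnd1 [ 0.4688 -0.0021  0.018 ]
slotcap [ 0.4467 -0.17    0.018 ]
capA [ 0.4605 -0.1801  0.018 ]
capB [ 0.4163 -0.1733  0.018 ]
top of disc dir ((306.5, 210.0), (10.0, 23.0), 90.0)
side inner [0.52366083 0.23263194 0.        ]
side inner [0.52258467 0.23512561 0.004     ]
side inner [0.51774193 0.24634712 0.022     ]
```

```bash
cat >> h.py <<'E'
from scipy.spatial.transform import Rotation as Ro
def plan(p,ang,n):
    """equal rows (shift then turn) from the present pose to p, tool down, tool x at ang deg"""
    s=env.get_state();q=s['orientation'];R0=Ro.from_quat([q[1],q[2],q[3],q[0]])
    c,t=np.cos(np.radians(ang)),np.sin(np.radians(ang))
    R1=Ro.from_matrix(np.array([[c,t,0],[t,-c,0],[0,0,-1]]))
    w=(R0.inv()*R1).as_rotvec()/n
    M=sum((R0*Ro.from_rotvec(w*k)).as_matrix() for k in range(n))
    print('clock',s['clock'],'tcp',s['tcp_pos'].round(4),'F',s['wrist_force'].round(2),'gap',round(s['finger_gap'],4))
    print(n,'rows of',np.linalg.solve(M,np.array(p)-s['tcp_pos']).round(5),w.round(5))
E
python3 -c "
from h import *
plan([.4496,-.0986,.16],-7.7,14)"
```

```text
clock 0.3 tcp [0.2561 0.5147 0.25  ] F [-0.08  0.71 -0.07] gap 0.0854
14 rows of [-0.01099  0.04777  0.00643] [2.000e-05 4.000e-05 8.881e-02]
```

>>> carry_out --pt "1 -0.011 0.0478 0.0064 0 0 0.0888" --pt "1 -0.011 0.0478 0.0064 0 0 0.0888" --pt "1 -0.011 0.0478 0.0064 0 0 0.0888" --pt "1 -0.011 0.0478 0.0064 0 0 0.0888" --pt "1 -0.011 0.0478 0.0064 0 0 0.0888" --pt "1 -0.011 0.0478 0.0064 0 0 0.0888" --pt "1 -0.011 0.0478 0.0064 0 0 0.0888" --pt "1 -0.011 0.0478 0.0064 0 0 0.0888" --pt "1 -0.011 0.0478 0.0064 0 0 0.0888" --pt "1 -0.011 0.0478 0.0064 0 0 0.0888" --pt "1 -0.011 0.0478 0.0064 0 0 0.0888" --pt "1 -0.011 0.0478 0.0064 0 0 0.0888" --pt "1 -0.011 0.0478 0.0064 0 0 0.0888" --pt "1 -0.011 0.0478 0.0064 0 0 0.0888" --pt "1 0 0 0 0 0 0" --pt "1 0 0 0 0 0 0" --grip_force 25

```text
clock: 2.3
tcp_pos: [0.4498, -0.0988, 0.1608]
orientation: [-0.0, 0.998, -0.067, 0.0]
wrist_force: [-0.6, -0.2, -0.0]
finger_gap: 0.0852
```

```bash
python3 -c "
from h import *
plan([.4496,-.0986,.056],-7.7,4)
print(env.get_state()['orientation'])
b=shot('side')
cv2.imwrite('pics/s2.png',cv2.resize(b['bgr'][40:240,180:400],None,fx=2.7,fy=2.7))"
```

```text
clock 2.3 tcp [ 0.4498 -0.0988  0.1608] F [-0.6  -0.2  -0.02] gap 0.0852
4 rows of [-7.000e-05 -3.000e-05  2.619e-02] [-1.2e-04 -1.0e-05  1.0e-05]
[-2.33096388e-04  9.97743905e-01 -6.71345248e-02  3.79215597e-05]
```

View pics/s2.png

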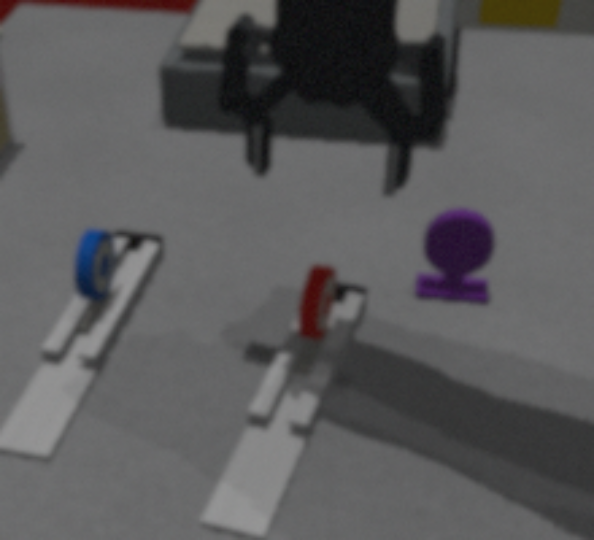

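The fingers hang open above the red disc, which is at crop (318,300), and straddle its flat faces. The blue and purple markers are clear. Going down.

>>> carry_out --pt "1 0 0 0.026 0 0 0" --pt "1 0 0 0.026 0 0 0" --pt "1 0 0 0.026 0 0 0" --pt "1 0 0 0.026 0 0 0" --pt "1 0 0 0 0 0 0" --pt "-0.3 0 0 0 0 0 0" --pt "-0.3 0 0 0 0 0 0" --pt "-0.3 0 0 0 0 0 0" --pt "-0.3 0 0 0 0 0 0" --grip_force 25

```text
clock: 3.48
tcp_pos: [0.4502, -0.0991, 0.0572]
orientation: [0.0, 0.998, -0.067, 0.0]
wrist_force: [0.3, 0.6, -0.1]
finger_gap: 0.0301
```

```bash
python3 -c "
from h import *
plan([.4496,-.0986,.056],-7.7,1)
b=shot('side');a=shot('top')
c=np.zeros((500,800,3),np.uint8)
c[:,:400]=cv2.resize(b['bgr'][110:210,250:330],(400,500));c[:320,400:]=cv2.resize(a['bgr'][180:244,270:350],(400,320))
cv2.imwrite('pics/s3.png',c)"
```

```text
clock 3.475 tcp [ 0.4502 -0.0991  0.0572] F [ 0.25  0.6  -0.14] gap 0.0301
1 rows of [-0.00063 -0.0004   0.00117] [ 1.5e-04 -9.6e-04  4.0e-05]
```

View pics/s3.png

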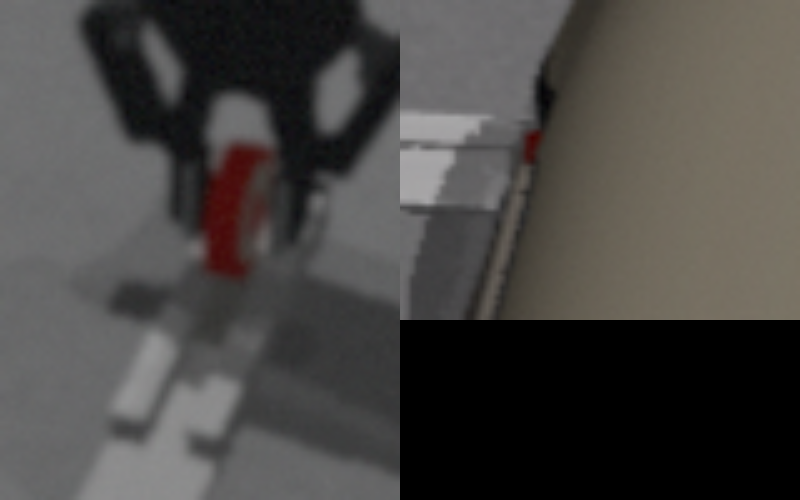

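The red disc stands between the pads at crop (238,210), with a gap on both sides. Closing.

>>> carry_out --pt "-0.6 0 0 0 0 0 0" --pt "-0.6 0 0 0 0 0 0" --pt "-1 0 0 0 0 0 0" --pt "-1 0 0 0 0 0 0" --pt "-1 0 0 0 0 0 0" --grip_force 25

```text
clock: 4.2
tcp_pos: [0.4498, -0.0989, 0.0566]
orientation: [-0.0, 0.998, -0.067, -0.0]
wrist_force: [0.4, 0.1, -0.4]
finger_gap: 0.0137
```

>>> carry_out --pt "-1 0 -0.01 0 0 0 0" --pt "-1 0 -0.015 0 0 0 0" --pt "-1 0 -0.015 0 0 0 0" --pt "-1 0 -0.015 0 0 0 0"

```text
clock: 4.7
tcp_pos: [0.4572, -0.0429, 0.0566]
orientation: [-0.0, 0.998, -0.067, -0.0]
wrist_force: [-0.2, -0.3, 0.6]
finger_gap: 0.0138
```

Sliding freely. Continuing to about x = 100 on the rail.

>>> carry_out --pt "-1 0 -0.015 0 0 0 0" --pt "-1 0 -0.015 0 0 0 0" --pt "-1 0 -0.015 0 0 0 0" --pt "-1 0 -0.015 0 0 0 0" --pt "-1 0 -0.015 0 0 0 0" --pt "-1 0 -0.015 0 0 0 0" --pt "-1 0 -0.006 0 0 0 0" --pt "-1 0 0 0 0 0 0"

```text
clock: 5.7
tcp_pos: [0.4701, 0.0511, 0.0567]
orientation: [0.0, 0.998, -0.067, 0.0]
wrist_force: [0.3, 0.9, -1.4]
finger_gap: 0.0136
```

```bash
python3 -c "
from h import *
plan([.52,.239,.12],-7.7,8)
b=shot('side')
cv2.imwrite('pics/s4.png',cv2.resize(b['bgr'][100:260,200:340],None,fx=3.5,fy=3.5))"
```

```text
clock 5.7 tcp [0.4701 0.0511 0.0567] F [ 0.32  0.87 -1.39] gap 0.0136
8 rows of [ 0.00305 -0.02411 -0.00792] [ 1.0e-05 -1.0e-05  1.3e-04]
```

View pics/s4.png

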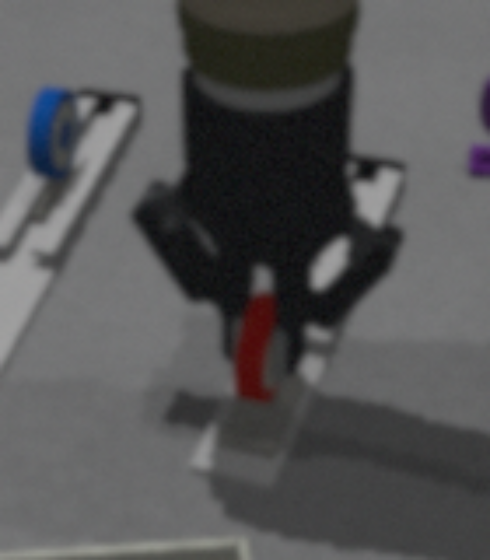

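The marker is clear of the lips on the bare floor (disc at crop (257,345)), at about rail x = 103 mm by the TCP. Lifting, then across to the tray.

>>> carry_out --pt "-1 0 0 0 0 0 0" --pt "-1 0 0 -0.01 0 0 0" --pt "-1 0 0 -0.018 0 0 0" --pt "-1 0 0 -0.018 0 0 0" --pt "-1 0 0 -0.018 0 0 0" --pt "-1 0.003 -0.024 0 0 0 0" --pt "-1 0.003 -0.024 0 0 0 0" --pt "-1 0.003 -0.024 0 0 0 0" --pt "-1 0.003 -0.024 0 0 0 0" --pt "-1 0.003 -0.024 0 0 0 0" --pt "-1 0.003 -0.024 0 0 0 0" --pt "-1 0.003 -0.024 0 0 0 0" --pt "-1 0.003 -0.024 0 0 0 0" --pt "-1 0 0 0 0 0 0" --pt "-1 0 0 0 0 0 0" --grip_force 40

```text
clock: 7.62
tcp_pos: [0.5193, 0.2372, 0.1209]
orientation: [0.0, 0.998, -0.067, -0.0]
wrist_force: [0.2, -0.8, -1.0]
finger_gap: 0.0139
```

```bash
python3 -c "
from h import *
plan([.52,.239,.059],-7.7,4)
b=shot('side')
cv2.imwrite('pics/s5.png',cv2.resize(b['bgr'][130:370,120:330],None,fx=2.4,fy=2.4))"
```

```text
clock 7.625 tcp [0.5193 0.2372 0.1209] F [ 0.15 -0.76 -0.99] gap 0.0139
4 rows of [ 0.00011 -0.00046  0.01548] [ 1.e-04  4.e-05 -1.e-05]
```

View pics/s5.png

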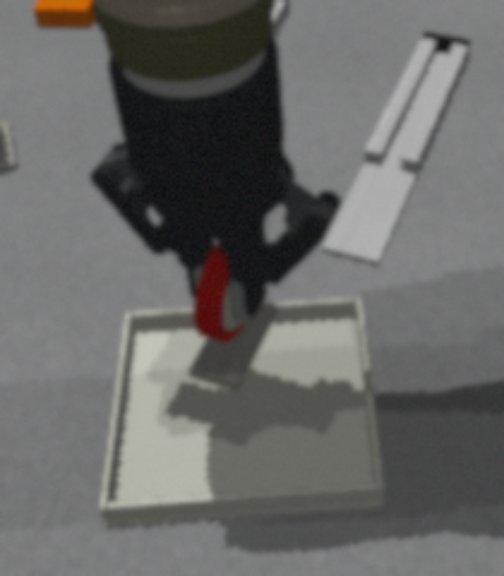

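The marker hangs upright (disc at crop (215,295), foot around (232,350)) over the tray, and the rail is empty. Lowering, slowly at the end.

>>> carry_out --pt "-1 0 0 0.02 0 0 0" --pt "-1 0 0 0.02 0 0 0" --pt "-1 0 0 0.016 0 0 0" --pt "-1 0 0 0.005 0 0 0" --pt "-1 0 0 0.002 0 0 0" --pt "-1 0 0 0.001 0 0 0" --pt "-1 0 0 0 0 0 0"

```text
clock: 8.55
tcp_pos: [0.5199, 0.238, 0.0572]
orientation: [-0.0, 0.998, -0.067, 0.0]
wrist_force: [-1.0, 0.1, -0.7]
finger_gap: 0.0135
```

>>> carry_out --pt "-1 0 0 0.001 0 0 0" --pt "-1 0 0 0.0005 0 0 0" --pt "-1 0 0 0 0 0 0"

```text
clock: 8.93
tcp_pos: [0.5198, 0.2379, 0.0557]
orientation: [-0.0, 0.998, -0.067, 0.0]
wrist_force: [-0.6, -0.2, 2.6]
finger_gap: 0.0135
```

>>> carry_out --pt "-1 0 0 0.0005 0 0 0" --pt "-1 0 0 0 0 0 0"

```text
clock: 9.18
tcp_pos: [0.5198, 0.2379, 0.0557]
orientation: [-0.0, 0.998, -0.067, 0.0]
wrist_force: [-1.7, -0.0, 6.7]
finger_gap: 0.0139
```

The foot is down: vertical force rose to 6.7 N and z stopped. Releasing and rising.

>>> carry_out --pt "-0.6 0 0 0 0 0 0" --pt "-0.5 0 0 0 0 0 0" --pt "-0.2 0 0 0 0 0 0" --pt "0.1 0 0 0 0 0 0" --pt "0.1 0 0 0 0 0 0" --pt "0.1 0 0 -0.01 0 0 0" --pt "0.1 0 0 -0.025 0 0 0" --pt "0.1 0 0 -0.03 0 0 0" --pt "0.1 0 0 -0.03 0 0 0" --pt "0.1 0 0 -0.03 0 0 0" --pt "0.1 0 0 0 0 0 0" --pt "0.1 0 0 0 0 0 0"

```text
clock: 10.68
tcp_pos: [0.5194, 0.2377, 0.1796]
orientation: [-0.0, 0.998, -0.067, 0.0]
wrist_force: [-0.6, 0.5, -0.1]
finger_gap: 0.047
```

```bash
python3 -c "
from h import *
plan([.52,.239,.18],-7.7,1)
b=shot('side')
h=cv2.cvtColor(b['bgr'],cv2.COLOR_BGR2HSV)
m=cv2.inRange(h,(95,90,50),(128,255,255));k,l,s,c=cv2.connectedComponentsWithStats(m)
print([c[i].round(1).tolist() for i in range(1,k) if s[i,4]>40])
cv2.imwrite('pics/s6.png',cv2.resize(b['bgr'][100:370,120:330],None,fx=2.2,fy=2.2))"
```

```text
clock 10.675 tcp [0.5194 0.2377 0.1796] F [-0.6   0.53 -0.11] gap 0.047
1 rows of [ 0.00047 -0.00134 -0.00039] [-7.0e-05 -9.0e-05  2.1e-04]
[[281.4, 17.1], [327.7, 19.2]]
```

View pics/s6.png

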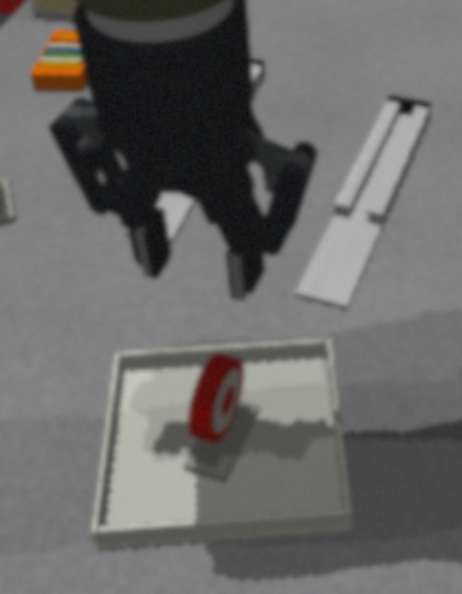

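The red marker stands upright on its foot inside the tray (disc at crop (217,397), foot around (222,470)), with the gripper well clear. The arm hides the blue marker here, so I check it in the top view and then hand in.

```bash
python3 -c "
from h import *
a=shot('top')
h=cv2.cvtColor(a['bgr'],cv2.COLOR_BGR2HSV)
m=cv2.inRange(h,(95,90,50),(128,255,255));k,l,s,c=cv2.connectedComponentsWithStats(m)
r=[c[i].round(1).tolist() for i in range(1,k) if s[i,4]>40]
print('blue now',r,'was 305.4,133.2')
print(env.hand_in())"
```

```text
blue now [[305.3, 133.2]] was 305.4,133.2
the job is handed in; nothing more can be done
None
```

The red marker is standing upright on its foot in the white tray, near the centre, and I handed the job in at about 11 s of the 48 s allowed. I gripped it by its disc and slid it about 150 mm along the rail, to roughly x = 103 mm in the rail's frame. There I lifted it off and lowered it into the tray until the foot touched (about 7 N), then released it and raised the gripper.

- **Red marker:** the last side picture shows it upright inside the tray, with the gripper well above it. I judged this by eye and did not measure its final tilt. The sliding distance and the 103 mm come from the arm's position readings, not from a camera measurement of the marker.
- **Blue marker:** in the top view it is at pixel (305.3, 133.2), against (305.4, 133.2) at the start, so it has not moved. The arm hid it in the last side picture.
- **Disagreements:** my two camera estimates of the tray's centre differed by about 4–7 mm. The camera estimate of the red disc was about 4 mm off the rail's axis, so I used the axis, and the grip and slide showed no notable side force.

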